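# Seat and clamp a brass blank through the engraver's chip guard

## Robot

A 6-joint arm with a two-finger parallel gripper is mounted at the origin on the work surface. World frame = base frame: x ahead of the robot, y to its left, z up, the work surface at z = 0. Lengths are in mm, angles in rad, forces in N, time in s.
With the tool pointing down it reaches from about 400 to 925 mm from the base axis. Payload 12.5 kg.
Tool frame: the origin (TCP) lies on the centre line of the jaws, within the pads' length; the fingertips stand 17 mm ahead of it and the grasp point (between the pads) lies 2 mm behind it; z points along the fingers, y is the line along which they close (so a half turn about z gives the same grasp; the last joint's range is limited). The gripper opens to 95 mm and grips with 3 to 60 N. Pads are 20 mm wide; open, the fingers measure 119 mm over their backs; the gripper's body (75 mm by 180 mm) begins 59 mm behind the grasp point.
Start: joints at [-1.437, 0.491, 1.559, -0, 1.092, -0.106], TCP at [148.465, -607.127, 231.661] pointing down, gripper open.
Joint ranges: [-3.1, 3.1], [-0.84, 2.19], [0.05, 2.79], [-1.13, 4.28], [0.06, 2.93], [-2.69, 2.69]. Speed limits (rad/s): [2.22, 2.22, 2.79, 3.14, 3.14, 3.14].

## Interface

Orientations are given as [roll, pitch, yaw] about the fixed x, y, z axes, in that order (R = Rz(yaw) Ry(pitch) Rx(roll)).
In Python, from cell import env gives the robot as it stands.
- The arm moves only by the tool drive_tool, never from a script. Its argument "deltas" is text: rows parted by semicolons, each of 4 numbers parted by spaces: the shift along the world's x, y, z normalised to -1 to 1, where 1 is 100 mm, then the turn about the world's z normalised to -1 to 1, where 1 is 180 degrees. A call has 1 to 10 rows; each row shifts and turns the commanded pose from where the row before left it; what a row does not reach is not made up. A row lasts 1/12 s, in which the tool goes at most 41.7 mm and 7.16 degrees, less where a joint would pass 70% of its speed; a pose out of reach is approached as far as the arm can. A call with a number of a shift or a turn outside -1 to 1 is refused whole. A call with a gripper value outside its range is refused whole. "gripper" is the closure, from 0 (fully open) to 1 (shut), set as the call begins (left out, the last holds). The fingers move at their own pace and stop on an object; the grip force is fixed at half the most. Time passes only in rows, so rows that do not move let the fingers close. It gives the time, the measured TCP pose, the force, the opening and the grip force at its end, in the units of the state.
- env.state(): the state, without advancing time (a new reading comes with each control period).
- env.read_camera(name): name is "side" or "top"; returns (picture, depth): 400x640x3 uint8, red, green, blue; 400x640 float32, mm along the optical axis (not along the pixel's ray), 0 where there is no reading.
- env.camera_params(name): a dict with "mtx" (3x3 intrinsics, pixels), "camera_from_world" (4x4, takes a point from world to camera coordinates). Camera axes: x right, y down, z forward; pixel columns grow to the right and rows downward; lengths in mm; the calibration is good to about 2 mm. A picture is of the moment at which its call begins. camera_params takes no time and is no camera call.
- env.job_done(): hands the job in; it is judged then, once.
The state is a dict: "t": time; "joints": joint angles; "qvel": joint speeds; "tau": joint torques, N m; "eef_pos": TCP position; "tcp_rot": TCP orientation; "ft_force": force on the tool from outside, world axes, zero at the start; "moment": the same for the moment, N m; "opening": opening from 0.0 (shut) to 1.0 (fully open); "grip_force": force on a finger pad.
Only numpy, scipy, OpenCV 4.12 (cv2) and the standard library are available. Lean on these libraries where they do the work, as an engineer would, in place of code of your own. Each camera call takes 0.05 s, during which the arm holds its last target. There are 200 camera calls.

## Task

Set up the brass blank in the desktop engraving machine: gently push it in until its far end is fully home against the end stop, then reach down through the round port in the clear chip guard and turn the recessed clamp knob clockwise until the blank is held firmly, flush along the fence. Do not over-tighten the clamp, do not bear on the guard, and leave the tools and boxes around it where they are.

Things in the scene. Friction and masses are not known exactly. Their poses are not given: they have to be found in the camera images.
- machine: Desktop engraving machine, fixed; place and yaw vary. Origin on the table under the port centre; x points away from the robot into the fixture, y left, z up. Aluminium bed: top 60 mm above the origin, spanning x -165 to 125, y -115 to 315 mm. A gantry 210 mm tall is parked over its left end (y above 195 mm). A clear fixed chip guard stands on the bed over the clamp and fence.
- port (a point): Centre of the round port, 84 mm wide, in the guard's flat top, at its upper face (118 mm above the table, 58 above the bed); axes as machine. A hand opened wide does not pass; one opened about 30 mm does. In it stands the knob, an upright black bar 46 mm long, 12 mm thick, 24 mm high, its top 14 mm and its underside 38 mm below the port's plane.
- knob (a joint): Knob and cam angle, rad, growing clockwise from above; range -0.9 to 1.6, starts -0.5 to -0.28; bar direction = machine yaw minus angle. Free (0.03 N m) until the cam, reaching 22 mm + 8 mm x sin(angle) towards the fence, bites, at about 0.15 to 1.0 rad; then torque rises steeply (0.3 N m in 0.05 rad of hand turn). Firm is about 0.5 N m; over 0.8 is too tight. It stays when let go.
- blank: Brass bar blank, 140 x 30 x 10 mm (x, y, z), 0.36 kg, lying on the bed, origin at the centre of its underside, x along its length. At the start it lies 1 to 2.5 mm off the fence, not quite parallel, and 20 to 45 mm short of the stop. When home its near end still sticks out 39 mm in front of the guard.
- blank_near (a point): Centre of the blank's near end face (towards the robot), 5 mm above the bed: push here, towards the machine's +x.
- blank_far (a point): Centre of the blank's far end face, 5 mm above the bed.
- fence: Steel fence, fixed on the bed, 98 mm long (x), 18 thick, 14 high. Origin on the bed in the middle of the face that the blank bears on; that face looks to -y; axes as machine; 56 mm in +y and -4 mm in x from the port centre. Held firmly means pressed on it with 15 to 25 N (10 is the least); above 40 N the brass edge is bruised.
- stop: Steel end stop, fixed on the bed, 12 x 34 x 14 mm. Origin on the bed, in the middle of the face that looks to -x (to the robot) and takes the blank's far end; 45 mm in +x and 39 mm in +y from the port centre. Pressing the blank on it by more than 40 N bruises the brass.
- brush: Chip brush, 150 mm, lying on the bed between guard and gantry; leave it alone.
- graver: Graver with a wooden handle, 150 mm, on the bench to the right; leave it alone.
- dish: Clear round dish, 70 mm, on the bench to the right; leave it alone.
- box: Small open wooden box 90 x 130 x 45 mm on the bench to the right; leave it alone.
- clamp (a point): Point on the bed under the port centre; axes as machine. The clamp's upright axis lies within 2.5 mm of it: shifted only along the machine's y, by an amount that changes from job to job and is not measured. On the axis: cam disc (1 to 9 mm above the bed), hub (20 mm wide), bar knob (20 to 44 mm above the bed). The cam faces the fence; the blank lies between.
- skirt (a point): Middle of the lower edge of the guard's front wall over the blank, 24 mm above the bed; the blank passes under it. The guard's outside spans x -56 to 60 and y -56 to 82 mm about the port centre; its walls are 4 mm thick; the front and far walls end 24 mm above the bed.
Mind the look-alikes: they are no part of the job. Of the things like the blank, leave any that is black or red; of the rest the smaller one is meant.

How it is judged (in metres and radians):
On the way:
1. the blank is pushed home against the end stop (within 2 mm) (x of blank_far in the frame of stop above -0.002 m), for 0.2 s.
At the end, for the whole second after the job is handed in: The blank's far end is within 2 mm of the end stop, its long side lies along the fence (within 2 mm and 0.02 rad), and the clamp, let go, keeps pressing it on the fence with 10 to 40 N (x of blank_far in the frame of stop above -0.002 m and y of blank in the frame of fence above -0.017 m and angle between the x axis of blank and the x axis of fence, either way round below 0.02 rad and contact force between blank and fence between 10 and 40 N and linear speed of blank below 0.01 m/s); the robot touches nothing.
It fails at once if the blank is pressed on the fence with more than 40 N (over-tightened) (contact force between blank and fence above 40 N).
It fails at once if the blank is driven against the end stop with more than 40 N (contact force between blank and stop above 40 N).
It fails at once if the robot bears on the machine (guard, bed or gantry) with more than 12 N (contact force between any of the fingers, the arm and machine above 12 N).
It fails at once if a tool or box nearby is moved more than 20 mm (distance of any of brush, graver, dish, box from where it was at the start of the episode above 0.02 m).
It also fails if it takes over 72 s, if anything falls off the work surface, if the arm or the gripper's body presses on something with over 40 N, if the wrist force passes 120 N, or if a joint passes its speed limit or range.

## Working session

There is one attempt and no reset: what is moved stays moved. The work goes in short steps, Python scripts to look and compute and a tool call to move; the robot and the scene stay as the last step left them, time stands still between calls to the robot, and variables do not carry over. Pictures are saved under pics/ and viewed, at most 10 in all, crops included, and the job is handed in when it is done.

Besides the shell and the picture viewer there is one more tool, called after ">>>" by a JSON object that holds its "api" and its "payload". drive_tool: Moves the arm, as the interface text tells. Its arguments: {"type":"object","properties":{"deltas":{"type":"string"},"gripper":{"type":"number"}},"required":["deltas"]}

```bash
ls; mkdir -p pics; cat > h.py <<'E'
import numpy as np, cv2
from cell import env
def cam(n):
    p=env.camera_params(n); return np.array(p["mtx"]),np.array(p["camera_from_world"])
def pix2plane(n,uv,z):
    K,T=cam(n); R,t=T[:3,:3],T[:3,3]; c=-R.T@t
    d=R.T@np.linalg.solve(K,np.array([uv[0],uv[1],1.])); return c+d*(z-c[2])/d[2]
def proj(n,P):
    K,T=cam(n); P=np.atleast_2d(P); q=P@T[:3,:3].T+T[:3,3]; q=q@K.T; return q[:,:2]/q[:,2:]
def cloud(n,dep):
    K,T=cam(n); v,u=np.mgrid[:400,:640]; r=np.stack([u,v,np.ones_like(u)],-1)@np.linalg.inv(K).T*dep[...,None]
    return (r-T[:3,3])@T[:3,:3]
E
python3 - <<'E'
from h import *
print({k:np.round(v,3) for k,v in env.state().items()})
for n in("side","top"):
    im,d=env.read_camera(n); cv2.imwrite(f"pics/{n}0.png",im[...,::-1]); np.save(f"{n}0.npy",d)
    K,T=cam(n); print(n,np.round(K,1).tolist(),np.round(-T[:3,:3].T@T[:3,3]),np.round(T[:3,:3],3).tolist())
E
```

```text
pics
{'t': np.float64(0.0), 'joints': array([-1.437,  0.492,  1.559,  0.   ,  1.092, -0.106]), 'qvel': array([ 0.   , -0.   ,  0.   , -0.001,  0.001, -0.001]), 'tau': array([ 4.0000e-03, -6.1264e+01, -2.5818e+01,  6.9000e-02,  4.8000e-02,
       -0.0000e+00]), 'eef_pos': array([ 148.441, -606.863,  231.035]), 'tcp_rot': array([-3.14, -0.  ,  0.24]), 'ft_force': array([-0.477,  0.827, -0.094]), 'moment': array([ 0.042, -0.018, -0.003]), 'grip_force': np.float64(0.0), 'opening': np.float64(1.002)}
side [[431.3, 0.0, 312.9], [0.0, 431.3, 199.5], [0.0, 0.0, 1.0]] [158. 642. 934.] [[-0.873, -0.488, 0.01], [-0.352, 0.616, -0.704], [0.337, -0.619, -0.71]]
top [[421.8, 0.0, 314.2], [0.0, 421.8, 201.6], [0.0, 0.0, 1.0]] [ 431.  -92. 1103.] [[0.02, -1.0, 0.002], [-0.988, -0.02, -0.154], [0.154, 0.001, -0.988]]
```

View pics/top0.png

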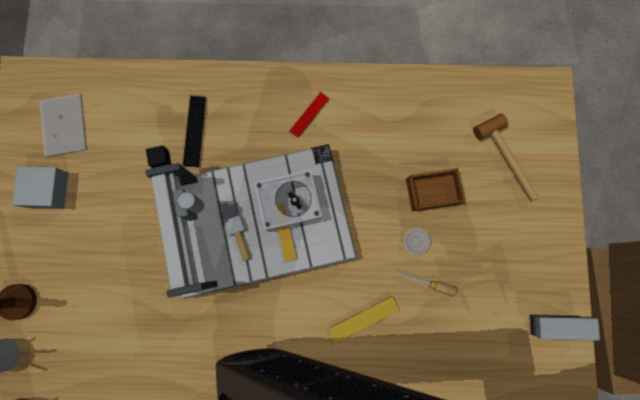

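View pics/side0.png

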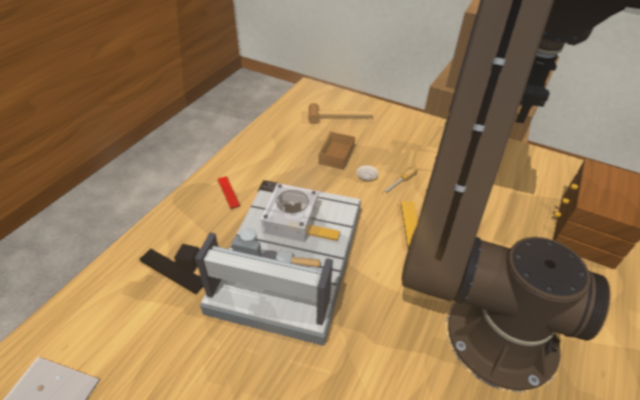

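The top view shows the guard at about (290,200), the port at (294,200), and the blank's near part at (288,243). The larger yellow look-alike is at (365,318). In the side view the guard is at (290,210) and the blank at (323,232). I'll zoom in and measure next.

```bash
python3 - <<'E'
from h import *
a=cv2.imread("pics/top0.png")[135:275,220:370]; b=cv2.imread("pics/side0.png")[170:260,230:370]
A=cv2.resize(a,None,fx=4,fy=4,interpolation=cv2.INTER_CUBIC)
cv2.imwrite("pics/topc.png",A)
cv2.imwrite("pics/sidec.png",cv2.resize(b,None,fx=5.5,fy=5.5,interpolation=cv2.INTER_CUBIC))
for n,roi in(("top",(220,225,310,275)),("side",(300,220,350,245))):
    im=cv2.imread(f"pics/{n}0.png"); hsv=cv2.cvtColor(im,cv2.COLOR_BGR2HSV)
    m=cv2.inRange(hsv,(18,170,110),(30,255,255)); k=np.zeros_like(m); x0,y0,x1,y1=roi; k[y0:y1,x0:x1]=m[y0:y1,x0:x1]
    c=max(cv2.findContours(k,0,2)[0],key=cv2.contourArea); r=cv2.boxPoints(cv2.minAreaRect(c))
    W=np.array([pix2plane(n,p,70) for p in r]); print(n,cv2.contourArea(c),r.tolist(),np.round(W,1).tolist())
    d=np.load(f"{n}0.npy"); P=cloud(n,d)
    print("z blank",np.median(P[k>0],0))
    # bed edge/top points
P=cloud("top",np.load("top0.npy"))
z=P[...,2]
for lo,hi in((50,70),(110,126),(200,225)):
    m=((z>lo)&(z<hi)&(P[...,0]>300)&(P[...,1]<350)&(P[...,1]>-250)).astype(np.uint8)
    c=max(cv2.findContours(m,0,2)[0],key=cv2.contourArea)
    pts=P[m>0][:,:2].astype(np.float32); r=cv2.minAreaRect(pts); print(lo,m.sum(),np.median(z[m>0]),r)
E
```

```text
top 270.0 [[278.62347412109375, 229.30587768554688], [288.2587890625, 227.16470336914062], [295.08233642578125, 257.8705749511719], [285.447021484375, 260.0117492675781]] [[521.8, -4.6, 70.0], [527.5, -28.1, 70.0], [453.1, -46.9, 70.0], [447.5, -23.6, 70.0]]
z blank [486.30315679 -25.96113844  69.74008738]
side 91.0 [[319.176513671875, 234.29412841796875], [320.82354736328125, 227.70590209960938], [337.76470947265625, 231.94119262695312], [336.11767578125, 238.5294189453125]] [[491.6, -7.3, 70.0], [498.7, -29.4, 70.0], [453.0, -38.5, 70.0], [446.6, -16.4, 70.0]]
z blank [471.37075944 -23.4350784   68.82586424]
50 14493 59.4768151152772 ((548.4407958984375, 50.4412841796875), (300.1580810546875, 437.6030578613281), 14.138484001159668)
110 1936 117.7443688185702 ((553.39599609375, 47.79136657714844), (277.5901184082031, 306.1462097167969), 16.291845321655273)
200 1426 208.41751761051955 ((511.2271728515625, 197.46530151367188), (280.22607421875, 97.17931365966797), 14.128007888793945)
```

View pics/topc.png

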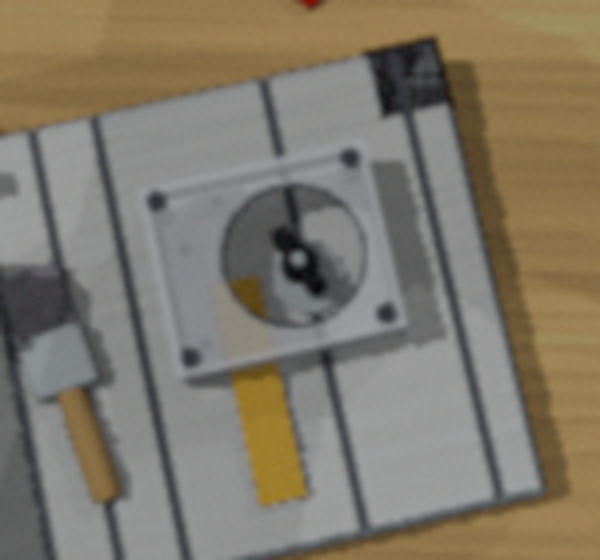

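View pics/sidec.png

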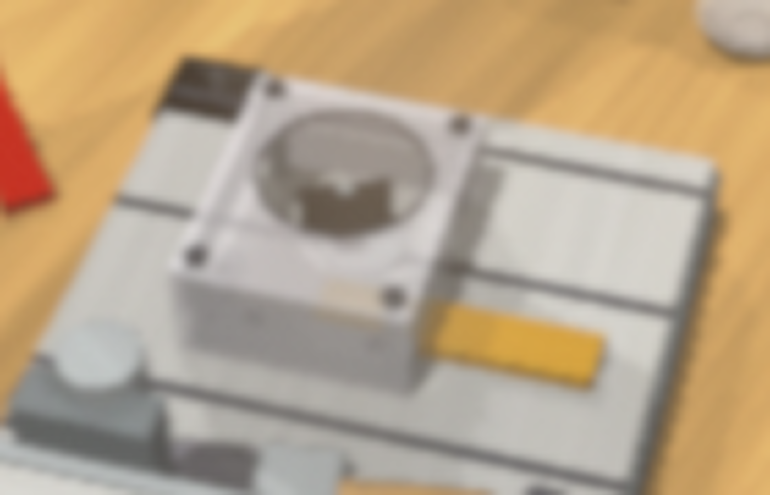

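Both crops are clear. In the top crop the port centre is at about (294,256), with the bar knob tilted up-left. The four guard screws and the blank under the skirt also show. I'll triangulate the screws, port and blank, and get the yaw and knob angle.

```bash
cat >> h.py <<'E'
def tri(a,b):
    M=[]
    for n in("top","side"):
        K,T=cam(n); M.append(K@T[:3])
    X=cv2.triangulatePoints(M[0],M[1],np.float64(a).T,np.float64(b).T); return (X[:3]/X[3]).T
E
python3 - <<'E'
from h import *
def blob(n,p,r=4):
    g=255-cv2.cvtColor(cv2.imread(f"pics/{n}0.png"),6).astype(float); x,y=np.round(p).astype(int)
    w=g[y-r:y+r+1,x-r:x+r+1]; w=np.clip(w-(w.min()+.5*(w.max()-w.min())),0,None); v,u=np.mgrid[y-r:y+r+1,x-r:x+r+1]
    return [(w*u).sum()/w.sum(),(w*v).sum()/w.sum()]
T=np.array([(157,201),(350,157),(190,357),(387,313)])/4+[219.6,134.6]
S=np.array([(196,256),(275,89),(393,297),(460,125)])/5.5+[229.6,169.6]
Tb=[blob("top",p,3) for p in T]; Sb=[blob("side",p,2) for p in S]
X=tri(Tb,Sb); print(np.round(X,1)); c=X.mean(0)
ax=(X[0]+X[1]-X[2]-X[3])[:2]; ay=(X[0]+X[2]-X[1]-X[3])[:2]
print("yaws",np.arctan2(ax[1],ax[0]),np.arctan2(-ay[0],ay[1]))
Xt=np.array([pix2plane("top",p,118) for p in Tb]);Xs=np.array([pix2plane("side",p,118) for p in Sb]);print("top/side at 118",Xt.mean(0),Xs.mean(0))
for Y in(Xt,Xs):
    ax=(Y[0]+Y[1]-Y[2]-Y[3])[:2]; ay=(Y[0]+Y[2]-Y[1]-Y[3])[:2]; print(np.arctan2(ax[1],ax[0]),np.arctan2(-ay[0],ay[1]),np.hypot(*ax)/2,np.hypot(*ay)/2)
y=.247;R=np.array([[np.cos(y),-np.sin(y)],[np.sin(y),np.cos(y)]])
print("port from screws",c[:2]-R@[2,13])
pt=np.array([294,256])/4+[219.6,134.6]; ps=np.array([344,173])/5.5+[229.6,169.6]
print("port tri",tri([pt],[ps]),pix2plane("top",pt,118),pix2plane("side",ps,118))
# knob dark bar in top
im=cv2.imread("pics/top0.png"); g=cv2.resize(cv2.cvtColor(im,6)[135:275,220:370],None,fx=4,fy=4,interpolation=2)
m=(g<60).astype(np.uint8); k=np.zeros_like(m); k[222:300,262:335]=m[222:300,262:335]
cc=max(cv2.findContours(k,0,2)[0],key=cv2.contourArea); r=cv2.minAreaRect(cc)
W=np.array([pix2plane("top",p/4+[219.6,134.6],104)[:2] for p in cv2.boxPoints(r)])
print("knob",cv2.contourArea(cc),r,np.round(W,1).tolist(),W.mean(0))
wh=pix2plane("top",np.array([298,259])/4+[219.6,134.6],104);print("hub dot",wh)
# blank near end, machine frame of port from screws
O=c[:2]-R@[2,13]
for n,pp in(("top",[[453.1,-46.9],[447.5,-23.6]]),("side",[[453.0,-38.5],[446.6,-16.4]])):
    print(n,((np.array(pp)-O)@R).round(1))
E
```

```text
[[622.8  42.6 116.4]
 [651.9 -71.9 116.4]
 [530.2  18.9 115.6]
 [558.8 -95.7 116. ]]
yaws 0.2503843452885666 0.24690498132373734
top/side at 118 [590.14798672 -26.81935787 118.        ] [590.41338289 -24.81359691 118.        ]
0.2503130191499063 0.24424008178536627 95.59181184260206 117.95759480967932
0.24430715991825275 0.25018606671780824 96.04327871002107 118.08493916890315
port from screws [592.16188854 -39.58699852]
port tri [[592.1360719  -40.10705578 114.04784169]] [591.02230235 -40.50621689 118.        ] [590.51847131 -36.70590176 118.        ]
knob 2011.0 ((299.9241027832031, 260.4996337890625), (78.91554260253906, 36.93439483642578), 68.49856567382812) [[608.5, -23.9], [617.2, -44.3], [572.9, -62.8], [564.3, -42.5]] [590.7160356  -43.38103209]
hub dot [591.52589818 -42.22715981 104.        ]
top [[-136.6   26.9]
 [-136.4   50.9]]
side [[-134.7   35.1]
 [-135.5   58.1]]
```

Everything agrees: port at about (591.5, -40), yaw 0.248, screw heights 116 mm. The blank's near end is at machine (-136, 39), so it is about 41 mm short of the stop. Moving to just in front of it with the jaws shut.

>>> {"api": "drive_tool", "payload": {"deltas": "0.2 0.3 0 0;0.2 0.3 0 0;0.2 0.3 0 0;0.2 0.3 0 0;0.2 0.3 0 0;0.2 0.3 0 0;0.2 0.3 0 0;0.2 0.3 0 0;0.2 0.3 0 0;0.2 0.3 0 0", "gripper": 1}}

```text
t: 0.93
eef_pos: [349.0, -305.5, 231.6]
tcp_rot: [-3.141, 0.0, 0.24]
ft_force: [1.6, -1.7, 1.2]
opening: 0.358
grip_force: 0.0
```

>>> {"api": "drive_tool", "payload": {"deltas": "0.07 0.26 0 0.002;0.07 0.26 0 0;0.07 0.26 0 0;0.07 0.26 0 0;0.07 0.26 0 0;0.07 0.26 0 0;0.07 0.26 0 0;0.07 0.26 0 0;0.07 0.26 0 0;0.07 0.26 0 0"}}

```text
t: 1.77
eef_pos: [418.5, -45.8, 231.6]
tcp_rot: [3.142, 0.0, 0.246]
ft_force: [0.3, 0.1, -0.1]
opening: 0.003
grip_force: 0.0
```

>>> {"api": "drive_tool", "payload": {"deltas": "0 0.03 -0.25 0;0 0 -0.25 0;0 0 -0.25 0;0 0 -0.2 0;0 0 0 0;0 0 0 0"}}

```text
t: 2.27
eef_pos: [418.2, -44.0, 136.4]
tcp_rot: [-3.141, 0.002, 0.246]
ft_force: [0.3, -0.2, 0.8]
opening: 0.005
grip_force: 0.0
```

>>> {"api": "drive_tool", "payload": {"deltas": "0 0 -0.15 0;0 0 -0.15 0;0 0 -0.1 0;0 0 -0.1 0;0 0 -0.05 0;0 0 0 0"}}

```text
t: 2.77
eef_pos: [418.7, -44.3, 82.0]
tcp_rot: [3.141, -0.0, 0.246]
ft_force: [0.5, -0.8, 0.4]
opening: 0.003
grip_force: 0.0
```

>>> {"api": "drive_tool", "payload": {"deltas": "0.029 0.007 0 0;0.029 0.007 0 0;0.029 0.007 0 0;0.029 0.007 0 0;0.029 0.007 0 0;0.019 0.005 0 0;0.019 0.005 0 0;0.019 0.005 0 0;0.019 0.005 0 0"}}

```text
t: 3.52
eef_pos: [440.0, -38.5, 81.6]
tcp_rot: [-3.141, 0.001, 0.246]
ft_force: [-5.0, -1.5, 4.8]
opening: 0.003
grip_force: 2.2
```

```bash
python3 - <<'E'
from h import *
for n,(x0,y0,x1,y1) in(("side",(230,150,390,270)),("top",(220,135,370,275))):
    im,d=env.read_camera(n); cv2.imwrite(f"pics/{n}1.png",im[...,::-1])
a=cv2.imread("pics/side1.png")[150:270,230:390];cv2.imwrite("pics/side1c.png",cv2.resize(a,None,fx=5,fy=5,interpolation=2))
E
```

```text
(no output)
```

View pics/side1c.png

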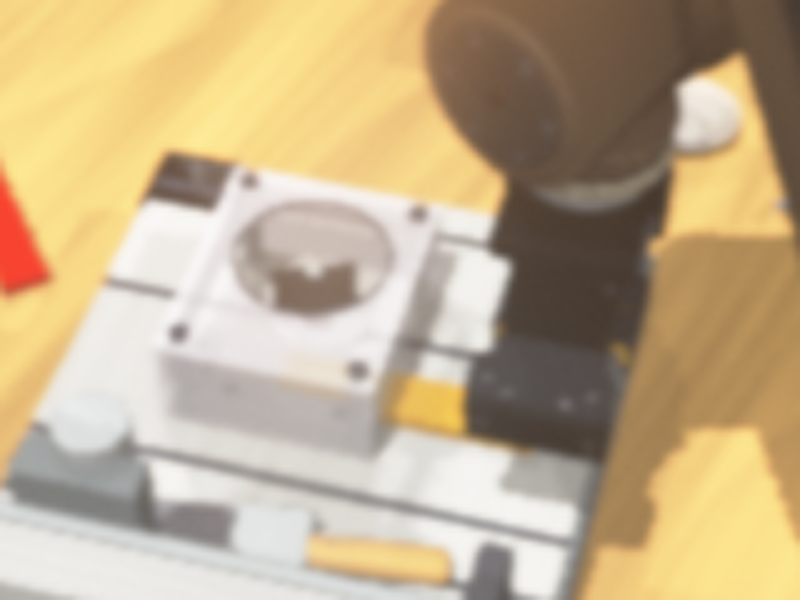

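The side crop shows the fingers, at about (540,390), right behind the blank's near end, with the guard clear. The force says contact has just been made. I'll check the static reading and push on gently.

>>> {"api": "drive_tool", "payload": {"deltas": "0.0097 0.0025 0 0;0.0097 0.0025 0 0;0.0097 0.0025 0 0;0.0097 0.0025 0 0;0.0097 0.0025 0 0"}}

```text
t: 4.03
eef_pos: [445.6, -37.4, 81.6]
tcp_rot: [3.141, -0.0, 0.246]
ft_force: [-2.2, -0.1, 1.3]
opening: 0.003
grip_force: 1.3
```

>>> {"api": "drive_tool", "payload": {"deltas": "0.0194 0.0049 0 0;0.0194 0.0049 0 0;0.0194 0.0049 0 0;0.0194 0.0049 0 0;0.0194 0.0049 0 0;0.0194 0.0049 0 0;0.0194 0.0049 0 0;0.0194 0.0049 0 0"}}

```text
t: 4.7
eef_pos: [461.1, -33.4, 81.7]
tcp_rot: [3.141, -0.0, 0.246]
ft_force: [-1.2, -0.7, 0.2]
opening: 0.002
grip_force: 1.1
```

>>> {"api": "drive_tool", "payload": {"deltas": "0.0194 0.0049 0 0;0.0194 0.0049 0 0;0.0194 0.0049 0 0;0.0194 0.0049 0 0;0.0194 0.0049 0 0;0.0097 0.0025 0 0;0.0097 0.0025 0 0"}}

```text
t: 5.28
eef_pos: [472.7, -30.5, 81.6]
tcp_rot: [3.142, 0.0, 0.246]
ft_force: [-2.6, -0.7, 0.5]
opening: 0.003
grip_force: 1.2
```

>>> {"api": "drive_tool", "payload": {"deltas": "0.0049 0.0012 0 0;0.0049 0.0012 0 0;0.0049 0.0012 0 0;0.0049 0.0012 0 0"}}

```text
t: 5.62
eef_pos: [474.5, -30.0, 81.7]
tcp_rot: [3.142, 0.0, 0.246]
ft_force: [-1.7, -0.6, 0.1]
opening: 0.005
grip_force: 1.1
```

>>> {"api": "drive_tool", "payload": {"deltas": "0.0049 0.0012 0 0;0.0049 0.0012 0 0;0.0049 0.0012 0 0;0.0049 0.0012 0 0;0.0049 0.0012 0 0;0.0049 0.0012 0 0"}}

```text
t: 6.12
eef_pos: [477.5, -29.3, 81.7]
tcp_rot: [3.142, 0.0, 0.246]
ft_force: [-2.0, -1.3, -0.6]
opening: 0.003
grip_force: 1.1
```

>>> {"api": "drive_tool", "payload": {"deltas": "0.0039 0.001 0 0;0.0039 0.001 0 0;0.0039 0.001 0 0"}}

```text
t: 6.37
eef_pos: [478.5, -29.0, 81.6]
tcp_rot: [-3.142, 0.001, 0.246]
ft_force: [-5.3, -2.3, 1.6]
opening: 0.006
grip_force: 2.4
```

>>> {"api": "drive_tool", "payload": {"deltas": "0.0039 0.001 0 0;0.0039 0.001 0 0"}}

```text
t: 6.53
eef_pos: [478.6, -28.9, 81.6]
tcp_rot: [-3.141, 0.002, 0.246]
ft_force: [-7.8, -4.5, 3.7]
opening: 0.004
grip_force: 4.4
```

>>> {"api": "drive_tool", "payload": {"deltas": "0.0039 0.001 0 0;0.0039 0.001 0 0"}}

```text
t: 6.7
eef_pos: [478.7, -28.7, 81.6]
tcp_rot: [-3.141, 0.003, 0.246]
ft_force: [-10.6, -7.2, 5.9]
opening: 0.004
grip_force: 6.2
```

Force climbs steadily with no motion: it's against the stop at about 12 N. I'll hold briefly, back off and lift.

>>> {"api": "drive_tool", "payload": {"deltas": "0 0 0 0;0 0 0 0;0 0 0 0;-0.01 -0.0025 0 0;-0.05 -0.0125 0 0;-0.1 -0.025 0 0;-0.1 -0.025 0.2 0;0 0 0.35 0;0 0 0.35 0;0 0 0.35 0", "gripper": 1}}

```text
t: 7.53
eef_pos: [453.4, -35.2, 208.1]
tcp_rot: [-3.142, 0.0, 0.246]
ft_force: [1.7, -0.9, -0.4]
opening: 0.001
grip_force: 0.0
```

>>> {"api": "drive_tool", "payload": {"deltas": "-0.1 -0.3 0.1 0;-0.1 -0.3 0 0;0 -0.3 0 0;0 -0.3 0 0;0 0 0 0", "gripper": 0.7}}

```text
t: 7.95
eef_pos: [434.1, -158.9, 216.9]
tcp_rot: [3.14, -0.002, 0.243]
ft_force: [-0.1, 0.4, 0.1]
opening: 0.279
grip_force: 0.0
```

```bash
python3 - <<'E'
from h import *
s=env.state();print(s["opening"],s["moment"],s["ft_force"])
y=.248;R=np.array([[np.cos(y),-np.sin(y)],[np.sin(y),np.cos(y)]]);O=np.array([591.5,-40])
im,d=env.read_camera("top"); im=np.ascontiguousarray(im[...,::-1]); cv2.imwrite("pics/top2.png",im)
m=cv2.inRange(cv2.cvtColor(im,cv2.COLOR_BGR2HSV),(18,170,110),(30,255,255)); k=np.zeros_like(m); k[220:275,265:310]=m[220:275,265:310]
c=max(cv2.findContours(k,0,2)[0],key=cv2.contourArea); r=cv2.boxPoints(cv2.minAreaRect(c))
W=np.array([pix2plane("top",p,70)[:2] for p in r]); print(r.round(1).tolist(),((W-O)@R).round(1).tolist())
cv2.imwrite("pics/top2c.png",cv2.resize(im[165:265,230:340],None,fx=6,fy=6,interpolation=2)[:600])
g=cv2.resize(cv2.cvtColor(im,6)[135:275,220:370],None,fx=4,fy=4,interpolation=2)
for th in(35,45,55):
    q=np.zeros_like(g); q[222:300,262:335]=(g<th)[222:300,262:335]*255
    cc=max(cv2.findContours(q,0,2)[0],key=cv2.contourArea); rr=cv2.fitLine(cc,2,0,.01,.01).ravel(); print(th,cv2.contourArea(cc),rr, "dir",np.arctan2(-rr[0],-rr[1])-0.02,cv2.minAreaRect(cc))
E
```

```text
0.278807317001198 [-0.01079826  0.06545108  0.04777353] [-0.14977491  0.38624689  0.11670301]
[[278.3999938964844, 228.60000610351562], [287.6000061035156, 226.39999389648438], [291.1000061035156, 240.5], [281.8999938964844, 242.8000030517578]] [[-57.2, 51.6], [-56.8, 28.4], [-92.5, 27.5], [-92.9, 50.6]]
35 524.0 [  0.7780771    0.62816876 306.32758    274.43103   ] dir -2.2699938 ((306.6864929199219, 275.8157958984375), (40.089054107666016, 30.452259063720703), 62.44719314575195)
45 1122.5 [  0.5672726   0.8235301 299.01886   261.07547  ] dir -2.5584025 ((299.8308410644531, 261.2051696777344), (72.74934387207031, 32.62016296386719), 70.46334838867188)
55 1709.5 [  0.55932343   0.8289495  298.07956    260.75      ] dir -2.5680232 ((299.9220275878906, 260.8399353027344), (75.54135131835938, 34.659385681152344), 69.22774505615234)
```

View pics/top2c.png

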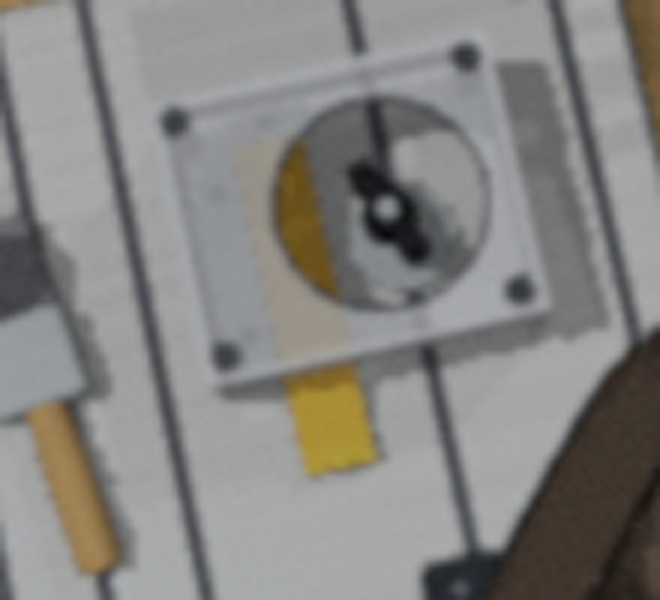

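The blank now ends at machine x of about -93, so it's home. The knob bar in the crop, from (365,175) to (415,250), points at about 0.60 rad, which is an angle of -0.35. The hub is near (592,-42). Moving above the port.

>>> {"api": "drive_tool", "payload": {"deltas": "0.2 0.15 0 0.015;0.2 0.15 0 0.015;0.2 0.15 0 0.015;0.2 0.15 0 0.015;0.2 0.15 0 0.015;0.2 0.15 0 0.015;0.2 0.15 0 0.015;0.18 0.12 0 0.0087;0 0 0 0;0 0 0 0", "gripper": 0.7}}

```text
t: 8.83
eef_pos: [591.9, -36.8, 216.1]
tcp_rot: [-3.141, 0.0, 0.605]
ft_force: [0.2, -0.9, -0.5]
opening: 0.301
grip_force: 0.0
```

>>> {"api": "drive_tool", "payload": {"deltas": "0 -0.052 -0.2 0;0 0 -0.2 0;0 0 -0.2 0;0 0 -0.15 0;0 0 0 0;0 0 0 0"}}

```text
t: 9.33
eef_pos: [591.3, -43.5, 141.6]
tcp_rot: [-3.141, 0.001, 0.602]
ft_force: [1.2, -0.3, -0.3]
opening: 0.299
grip_force: 0.0
```

>>> {"api": "drive_tool", "payload": {"deltas": "0 0 -0.06 0;0 0 -0.06 0;0 0 -0.04 0;0 0 -0.03 0;0 0 -0.02 0;0 0 0 0"}}

```text
t: 9.83
eef_pos: [592.1, -43.3, 120.3]
tcp_rot: [-3.141, 0.0, 0.603]
ft_force: [0.2, 0.5, 0.4]
opening: 0.301
grip_force: 0.0
```

>>> {"api": "drive_tool", "payload": {"deltas": "0 0.005 -0.02 0;0 0 -0.02 0;0 0 -0.02 0;0 0 -0.02 0;0 0 0 0"}}

```text
t: 10.25
eef_pos: [592.0, -42.8, 112.2]
tcp_rot: [-3.141, 0.0, 0.603]
ft_force: [-0.0, 0.6, 0.1]
opening: 0.301
grip_force: 0.0
```

>>> {"api": "drive_tool", "payload": {"deltas": "0 0 -0.03 0;0 0 -0.03 0;0 0 -0.03 0;0 0 -0.02 0;0 0 0 0"}}

```text
t: 10.67
eef_pos: [592.0, -42.8, 101.1]
tcp_rot: [-3.141, 0.001, 0.603]
ft_force: [0.5, -0.3, -0.3]
opening: 0.301
grip_force: 0.0
```

```bash
python3 - <<'E'
from h import *
s=env.state();print(s["moment"],s["ft_force"],s["tcp_rot"])
E
```

```text
[ 0.01035484 -0.04506689  0.0424463 ] [ 0.54776835 -0.28026177 -0.33779195] [-3.14110833e+00  6.11316366e-04  6.03258571e-01]
```

Straddling the knob with no contact. Closing.

>>> {"api": "drive_tool", "payload": {"deltas": "0 0 0 0;0 0 0 0;0 0 0 0;0 0 0 0;0 0 0 0", "gripper": 1}}

```text
t: 11.08
eef_pos: [591.0, -40.9, 101.7]
tcp_rot: [-3.138, 0.001, 0.603]
ft_force: [-4.6, 13.9, 5.1]
opening: 0.125
grip_force: 30.0
```

```bash
cat > s.py <<'E'
from h import *
s=env.state();print(s["t"],"M",s["moment"].round(3),"F",s["ft_force"].round(2),"yaw",s["tcp_rot"][2].round(4),s["eef_pos"].round(2),s["opening"]*95,s["grip_force"],"tau6",s["tau"][5])
E
python3 s.py
```

```text
11.0833 M [ 2.408  0.806 -0.032] F [-4.55 13.92  5.06] yaw 0.603 [591.04 -40.86 101.71] 11.91987503884962 29.99215543270111 tau6 -0.009692358726169914
```

>>> {"api": "drive_tool", "payload": {"deltas": "-0.009 0.019 -0.005 0;0 0 0 0;0 0 0 0"}}

```text
t: 11.33
eef_pos: [591.0, -40.6, 101.7]
tcp_rot: [-3.141, 0.0, 0.603]
ft_force: [-2.8, 1.9, 5.3]
opening: 0.122
grip_force: 30.0
```

```bash
python3 s.py
```

```text
11.3333 M [0.31  0.608 0.024] F [-2.76  1.92  5.32] yaw 0.6035 [590.98 -40.61 101.69] 11.619425825451202 29.991186261177063 tau6 0.012295865162741393
```

>>> {"api": "drive_tool", "payload": {"deltas": "0 0 -0.007 -0.02;0 0 0 -0.02;0 0 0 -0.02;0 0 0 -0.02;0 0 0 -0.02;0 0 0 0;0 0 0 0"}}

```text
t: 11.92
eef_pos: [590.9, -40.5, 101.6]
tcp_rot: [-3.141, 0.0, 0.289]
ft_force: [-5.7, 2.8, 12.9]
opening: 0.125
grip_force: 30.0
```

```bash
python3 s.py
```

```text
11.9167 M [ 0.597  1.097 -0.068] F [-5.71  2.77 12.93] yaw 0.2888 [590.94 -40.5  101.63] 11.913908070410983 29.995917677879333 tau6 0.19899663515388966
```

>>> {"api": "drive_tool", "payload": {"deltas": "-0.003 0.002 0.011 -0.015;0 0 0 -0.015;0 0 0 -0.015;0 0 0 0;0 0 0 0"}}

```text
t: 12.33
eef_pos: [590.9, -40.4, 101.7]
tcp_rot: [-3.141, 0.0, 0.149]
ft_force: [-0.7, 3.9, 2.9]
opening: 0.123
grip_force: 30.0
```

```bash
python3 s.py
```

```text
12.3333 M [ 0.591  0.321 -0.034] F [-0.68  3.86  2.9 ] yaw 0.1491 [590.89 -40.44 101.73] 11.676228768478062 29.993968605995178 tau6 0.24482142180204391
```

>>> {"api": "drive_tool", "payload": {"deltas": "0 0.004 0.003 -0.01;0 0 0 -0.01;0 0 0 0;0 0 0 0"}}

```text
t: 12.67
eef_pos: [590.9, -40.3, 101.8]
tcp_rot: [3.142, 0.0, 0.087]
ft_force: [-0.9, 1.0, -0.4]
opening: 0.12
grip_force: 30.0
```

```bash
python3 s.py
```

```text
12.6667 M [ 0.076  0.273 -0.022] F [-0.95  1.04 -0.37] yaw 0.0869 [590.87 -40.34 101.75] 11.423419002641193 29.99337136745453 tau6 0.1317524816840887
```

>>> {"api": "drive_tool", "payload": {"deltas": "0 0 0 -0.01;0 0 0 -0.01;0 0 0 -0.01;0 0 0 0;0 0 0 0"}}

```text
t: 13.08
eef_pos: [590.9, -40.3, 101.7]
tcp_rot: [3.142, 0.0, -0.007]
ft_force: [-0.8, 1.1, -1.1]
opening: 0.124
grip_force: 30.0
```

```bash
python3 s.py
```

```text
13.0833 M [ 0.163  0.228 -0.022] F [-0.76  1.09 -1.14] yaw -0.0073 [590.87 -40.33 101.75] 11.75198158238668 29.99342054128647 tau6 0.13134313747286797
```

>>> {"api": "drive_tool", "payload": {"deltas": "0 0 0 -0.01;0 0 0 -0.01;0 0 0 0;0 0 0 0"}}

```text
t: 13.42
eef_pos: [590.9, -40.3, 101.8]
tcp_rot: [3.142, 0.0, -0.07]
ft_force: [-1.5, 1.4, -2.2]
opening: 0.122
grip_force: 30.0
```

```bash
python3 s.py
```

```text
13.4167 M [ 0.161  0.323 -0.063] F [-1.51  1.37 -2.18] yaw -0.0701 [590.9  -40.32 101.77] 11.563793659314333 29.99327838420868 tau6 0.12881106231361628
```

>>> {"api": "drive_tool", "payload": {"deltas": "0 0 0 -0.01;0 0 0 -0.01;0 0 0 0;0 0 0 0"}}

```text
t: 13.75
eef_pos: [590.9, -40.3, 101.7]
tcp_rot: [3.142, 0.0, -0.133]
ft_force: [-0.7, 0.6, -2.5]
opening: 0.128
grip_force: 30.0
```

```bash
python3 s.py
```

```text
13.75 M [ 0.222  0.259 -0.068] F [-0.65  0.57 -2.46] yaw -0.1329 [590.87 -40.25 101.75] 12.186652345555036 29.99321848154068 tau6 0.12869825586676598
```

>>> {"api": "drive_tool", "payload": {"deltas": "0 0 0 -0.007;0 0 0 -0.007;0 0 0 0;0 0 0 0"}}

```text
t: 14.08
eef_pos: [590.9, -40.3, 101.7]
tcp_rot: [3.142, 0.0, -0.179]
ft_force: [-1.5, 0.9, -3.2]
opening: 0.121
grip_force: 30.0
```

```bash
python3 s.py
```

```text
14.0833 M [ 0.296  0.349 -0.031] F [-1.49  0.88 -3.17] yaw -0.1788 [590.88 -40.25 101.74] 11.478589120853725 29.992997646331787 tau6 0.09435194777324796
```

>>> {"api": "drive_tool", "payload": {"deltas": "0 0 0 -0.007;0 0 0 -0.007;0 0 0 0;0 0 0 0"}}

```text
t: 14.42
eef_pos: [590.9, -40.2, 101.8]
tcp_rot: [3.142, 0.0, -0.223]
ft_force: [-1.8, 1.9, -2.8]
opening: 0.123
grip_force: 30.0
```

```bash
python3 s.py
```

```text
14.4167 M [ 0.471  0.389 -0.018] F [-1.8   1.9  -2.78] yaw -0.2231 [590.9  -40.23 101.76] 11.719424611174492 29.9928081035614 tau6 0.10402986081317067
```

>>> {"api": "drive_tool", "payload": {"deltas": "0 0 0 -0.007;0 0 0 -0.007;0 0 0 0;0 0 0 0"}}

```text
t: 14.75
eef_pos: [590.9, -40.2, 101.8]
tcp_rot: [3.142, 0.0, -0.267]
ft_force: [-1.8, 2.7, -4.3]
opening: 0.127
grip_force: 30.0
```

```bash
python3 s.py
```

```text
14.75 M [ 0.547  0.443 -0.011] F [-1.78  2.73 -4.33] yaw -0.2671 [590.89 -40.21 101.78] 12.072028589119496 29.992716014385223 tau6 0.10572290746495128
```

>>> {"api": "drive_tool", "payload": {"deltas": "0 0 0 -0.006;0 0 0 -0.006;0 0 0 0;0 0 0 0"}}

```text
t: 15.08
eef_pos: [590.9, -40.2, 101.8]
tcp_rot: [3.142, 0.0, -0.305]
ft_force: [-2.4, 2.6, -4.1]
opening: 0.124
grip_force: 30.0
```

```bash
python3 s.py
```

```text
15.0833 M [ 0.653  0.529 -0.026] F [-2.36  2.65 -4.12] yaw -0.3048 [590.91 -40.21 101.76] 11.776047776180826 29.99261498451233 tau6 0.08589988108724356
```

>>> {"api": "drive_tool", "payload": {"deltas": "-0.002 0.003 -0.003 -0.006;0 0 0 -0.006;0 0 0 0;0 0 0 0"}}

```text
t: 15.42
eef_pos: [590.9, -40.2, 101.8]
tcp_rot: [3.141, -0.0, -0.343]
ft_force: [-2.1, 1.8, -0.8]
opening: 0.126
grip_force: 30.0
```

```bash
python3 s.py
```

```text
15.4167 M [0.221 0.512 0.008] F [-2.1   1.77 -0.82] yaw -0.3425 [590.91 -40.16 101.76] 11.95157346278459 29.99345451593399 tau6 0.08529982762411237
```

>>> {"api": "drive_tool", "payload": {"deltas": "0 0 0 -0.006;0 0 0 -0.006;0 0 0 0;0 0 0 0"}}

```text
t: 15.75
eef_pos: [590.9, -40.1, 101.7]
tcp_rot: [3.141, -0.0, -0.38]
ft_force: [-3.0, -0.7, -0.1]
opening: 0.126
grip_force: 30.0
```

```bash
python3 s.py
```

```text
15.75 M [0.078 0.594 0.036] F [-3.02 -0.7  -0.1 ] yaw -0.3802 [590.92 -40.13 101.74] 11.938653120404975 29.99371826648712 tau6 0.08447418222203851
```

>>> {"api": "drive_tool", "payload": {"deltas": "0 0 0 -0.005;0 0 0 -0.005;0 0 0 0;0 0 0 0"}}

```text
t: 16.08
eef_pos: [590.9, -40.1, 101.7]
tcp_rot: [3.142, -0.0, -0.412]
ft_force: [-3.5, -0.7, 2.9]
opening: 0.125
grip_force: 30.0
```

```bash
python3 s.py
```

```text
16.0833 M [-0.101  0.578 -0.022] F [-3.45 -0.71  2.92] yaw -0.4116 [590.91 -40.12 101.72] 11.895022515151195 29.994143843650818 tau6 0.06376645294949412
```

>>> {"api": "drive_tool", "payload": {"deltas": "0 0 0 -0.005;0 0 0 -0.005;0 0 0 0;0 0 0 0"}}

```text
t: 16.42
eef_pos: [590.9, -40.1, 101.7]
tcp_rot: [3.142, -0.0, -0.443]
ft_force: [-3.9, -0.9, 3.4]
opening: 0.126
grip_force: 30.0
```

```bash
python3 s.py
```

```text
16.4167 M [-0.138  0.642 -0.018] F [-3.93 -0.94  3.37] yaw -0.443 [590.92 -40.08 101.7 ] 12.006345646818 29.994426369667053 tau6 0.06371123716235161
```

>>> {"api": "drive_tool", "payload": {"deltas": "0 0 0.002 -0.005;0 0 0 -0.005;0 0 0 0;0 0 0 0"}}

```text
t: 16.75
eef_pos: [590.9, -40.1, 101.7]
tcp_rot: [3.142, -0.0, -0.474]
ft_force: [-2.1, -1.3, 1.0]
opening: 0.127
grip_force: 30.0
```

```bash
python3 s.py
```

```text
16.75 M [-0.174  0.324 -0.059] F [-2.08 -1.34  1.01] yaw -0.4745 [590.91 -40.08 101.73] 12.093525104475127 29.994025826454163 tau6 0.06379561498761177
```

>>> {"api": "drive_tool", "payload": {"deltas": "0 0 0 -0.005;0 0 0 -0.005;0 0 0 0;0 0 0 0"}}

```text
t: 17.08
eef_pos: [590.9, -40.0, 101.8]
tcp_rot: [3.142, -0.0, -0.506]
ft_force: [-0.0, -1.6, 1.3]
opening: 0.121
grip_force: 30.0
```

```bash
python3 s.py
```

```text
17.0833 M [-0.277  0.245 -0.054] F [-0.03 -1.56  1.28] yaw -0.5059 [590.89 -40.05 101.75] 11.535513911132764 29.993863999843597 tau6 0.0638650031760335
```

>>> {"api": "drive_tool", "payload": {"deltas": "0 0 0 -0.005;0 0 0 -0.005;0 0 0 0;0 0 0 0"}}

```text
t: 17.42
eef_pos: [590.9, -40.0, 101.7]
tcp_rot: [-3.142, -0.0, -0.537]
ft_force: [0.1, -1.8, 0.6]
opening: 0.127
grip_force: 30.0
```

```bash
python3 s.py
```

```text
17.4167 M [-0.248  0.026 -0.071] F [ 0.11 -1.85  0.64] yaw -0.5373 [590.92 -40.02 101.75] 12.034701940187507 29.99366194009781 tau6 0.06398727418854833
```

>>> {"api": "drive_tool", "payload": {"deltas": "0 0 0 -0.005;0 0 0 -0.005;0 0 0 0;0 0 0 0"}}

```text
t: 17.75
eef_pos: [590.9, -40.0, 101.7]
tcp_rot: [-3.142, -0.0, -0.569]
ft_force: [1.1, -2.2, 0.5]
opening: 0.124
grip_force: 30.0
```

```bash
python3 s.py
```

```text
17.75 M [-0.274 -0.06  -0.055] F [ 1.15 -2.21  0.46] yaw -0.5686 [590.91 -40.02 101.73] 11.800214535201933 29.990031123161316 tau6 0.09527939138934016
```

>>> {"api": "drive_tool", "payload": {"deltas": "0 0 0 -0.004;0 0 0 -0.004;0 0 0 0;0 0 0 0"}}

```text
t: 18.08
eef_pos: [590.9, -40.0, 101.8]
tcp_rot: [3.142, -0.0, -0.594]
ft_force: [1.8, -1.9, -0.9]
opening: 0.128
grip_force: 30.0
```

```bash
python3 s.py
```

```text
18.0833 M [-0.287 -0.212  0.044] F [ 1.76 -1.87 -0.85] yaw -0.5938 [590.9  -40.04 101.76] 12.122127708450828 29.987787008285522 tau6 0.09897557320073247
```

>>> {"api": "drive_tool", "payload": {"deltas": "0 0 0 -0.004;0 0 0 -0.004;0 0 0 0;0 0 0 0"}}

```text
t: 18.42
eef_pos: [590.9, -40.0, 101.8]
tcp_rot: [-3.142, -0.0, -0.619]
ft_force: [2.0, -2.4, -2.2]
opening: 0.129
grip_force: 30.0
```

```bash
python3 s.py
```

```text
18.4167 M [-0.339 -0.309  0.049] F [ 2.03 -2.37 -2.18] yaw -0.619 [590.9  -40.02 101.76] 12.210196111176135 29.9868705868721 tau6 0.10492094093933702
```

>>> {"api": "drive_tool", "payload": {"deltas": "0 0 0 -0.004;0 0 0 -0.004;0 0 0 0;0 0 0 0"}}

```text
t: 18.75
eef_pos: [590.9, -40.0, 101.8]
tcp_rot: [-3.142, -0.0, -0.644]
ft_force: [2.5, -2.1, -1.7]
opening: 0.123
grip_force: 30.0
```

```bash
python3 s.py
```

```text
18.75 M [-0.346 -0.424  0.075] F [ 2.54 -2.14 -1.66] yaw -0.6442 [590.88 -40.03 101.76] 11.674339349549832 29.98593807220459 tau6 0.1216214569285512
```

>>> {"api": "drive_tool", "payload": {"deltas": "0 0 0 -0.004;0 0 0 -0.003;0 0 0 0;0 0 0 0"}}

```text
t: 19.08
eef_pos: [590.9, -40.0, 101.8]
tcp_rot: [3.142, -0.0, -0.666]
ft_force: [2.4, -2.1, -1.9]
opening: 0.125
grip_force: 30.0
```

```bash
python3 s.py
```

```text
19.0833 M [-0.3   -0.538  0.187] F [ 2.35 -2.15 -1.93] yaw -0.666 [590.89 -40.03 101.76] 11.844203272659396 29.982071220874786 tau6 0.1808676403015852
```

>>> {"api": "drive_tool", "payload": {"deltas": "0 0 0 -0.004;0 0 0 -0.003;0 0 0 0;0 0 0 0"}}

```text
t: 19.42
eef_pos: [590.9, -40.1, 101.8]
tcp_rot: [3.142, -0.0, -0.688]
ft_force: [2.8, -2.8, -3.6]
opening: 0.124
grip_force: 30.0
```

```bash
python3 s.py
```

```text
19.4167 M [-0.365 -0.538  0.27 ] F [ 2.78 -2.81 -3.57] yaw -0.6878 [590.89 -40.06 101.78] 11.749828968728435 29.98558759689331 tau6 0.3200631681829691
```

>>> {"api": "drive_tool", "payload": {"deltas": "0 0 0 -0.003;0 0 0 -0.002;0 0 0 0;0 0 0 0"}}

```text
t: 19.75
eef_pos: [590.9, -40.0, 101.8]
tcp_rot: [3.142, -0.0, -0.704]
ft_force: [3.9, -2.3, -3.1]
opening: 0.12
grip_force: 30.0
```

```bash
python3 s.py; python3 s.py
```

```text
19.75 M [-0.49  -0.623  0.285] F [ 3.89 -2.33 -3.06] yaw -0.7037 [590.86 -40.04 101.78] 11.404996562028904 29.990661442279816 tau6 0.3368223085999489
19.75 M [-0.49  -0.623  0.285] F [ 3.89 -2.33 -3.06] yaw -0.7037 [590.86 -40.04 101.78] 11.404996562028904 29.990661442279816 tau6 0.3368223085999489
```

>>> {"api": "drive_tool", "payload": {"deltas": "0 0 0 -0.003;0 0 0 -0.002;0 0 0 0;0 0 0 0"}}

```text
t: 20.08
eef_pos: [590.9, -40.0, 101.8]
tcp_rot: [3.142, -0.0, -0.719]
ft_force: [2.8, -3.5, -3.1]
opening: 0.122
grip_force: 30.0
```

```bash
python3 s.py
```

```text
20.0833 M [-0.53  -0.624  0.391] F [ 2.81 -3.54 -3.06] yaw -0.7195 [590.87 -40.05 101.78] 11.585610365207877 30.014000236988068 tau6 0.3977766539901495
```

>>> {"api": "drive_tool", "payload": {"deltas": "0 0 0 -0.003;0 0 0 -0.002;0 0 0 0;0 0 0 0"}}

```text
t: 20.42
eef_pos: [590.8, -40.1, 101.8]
tcp_rot: [3.141, -0.0, -0.735]
ft_force: [3.2, -4.0, -3.2]
opening: 0.125
grip_force: 30.2
```

```bash
python3 s.py
```

```text
20.4167 M [-0.544 -0.604  0.508] F [ 3.24 -3.96 -3.19] yaw -0.7349 [590.81 -40.06 101.75] 11.913901515295029 30.182974934577942 tau6 0.5459448136389256
```

That's about 0.5 N m, so firm. Releasing and lifting straight out.

>>> {"api": "drive_tool", "payload": {"deltas": "0 0 0 0;0 0 0 0;0 0 0 0;0 0 0 0;0 0 0 0", "gripper": 0.7}}

```text
t: 20.83
eef_pos: [590.6, -39.8, 101.8]
tcp_rot: [3.141, 0.0, -0.735]
ft_force: [0.1, 0.5, -0.2]
opening: 0.296
grip_force: 0.0
```

```bash
python3 s.py
```

```text
20.8333 M [ 0.096  0.024 -0.041] F [ 0.1   0.48 -0.23] yaw -0.7351 [590.61 -39.83 101.79] 28.108597617363962 0.0 tau6 0.00411942251957953
```

>>> {"api": "drive_tool", "payload": {"deltas": "0 0 0.05 0;0 0 0.08 0;0 0 0.1 0;0 0 0.15 0;0 0 0.2 0;0 0 0.3 0;0 0 0.3 0;0 0 0 0"}}

```text
t: 21.5
eef_pos: [592.6, -40.2, 226.4]
tcp_rot: [-3.137, -0.008, -0.735]
ft_force: [0.6, 0.2, 0.0]
opening: 0.302
grip_force: 0.0
```

>>> {"api": "drive_tool", "payload": {"deltas": "-0.2 -0.3 0 0;-0.2 -0.3 0 0;-0.2 -0.3 0 0;-0.2 -0.3 0 0;-0.2 -0.3 0 0;-0.2 -0.3 0 0;0 -0.1 0 0;0 0 0 0"}}

```text
t: 22.17
eef_pos: [470.3, -232.1, 220.5]
tcp_rot: [-3.142, -0.001, -0.739]
ft_force: [0.6, 0.4, 0.1]
opening: 0.3
grip_force: 0.0
```

```bash
python3 - <<'E'
from h import *
y=.248;R=np.array([[np.cos(y),-np.sin(y)],[np.sin(y),np.cos(y)]]);O=np.array([591.5,-40])
im,d=env.read_camera("top"); im=np.ascontiguousarray(im[...,::-1]); cv2.imwrite("pics/top3.png",im)
m=cv2.inRange(cv2.cvtColor(im,cv2.COLOR_BGR2HSV),(18,170,110),(30,255,255)); k=np.zeros_like(m); k[220:275,265:310]=m[220:275,265:310]
c=max(cv2.findContours(k,0,2)[0],key=cv2.contourArea); r=cv2.boxPoints(cv2.minAreaRect(c))
W=np.array([pix2plane("top",p,70)[:2] for p in r]); print(r.round(1).tolist(),((W-O)@R).round(1).tolist())
cv2.imwrite("pics/top3c.png",cv2.resize(im[165:265,230:340],None,fx=6,fy=6,interpolation=2)[:600])
E
```

```text
[[277.8999938964844, 228.60000610351562], [286.8999938964844, 226.10000610351562], [290.79998779296875, 240.1999969482422], [281.70001220703125, 242.6999969482422]] [[-56.7, 52.8], [-55.8, 29.8], [-91.8, 28.2], [-92.6, 51.0]]
```

View pics/top3c.png

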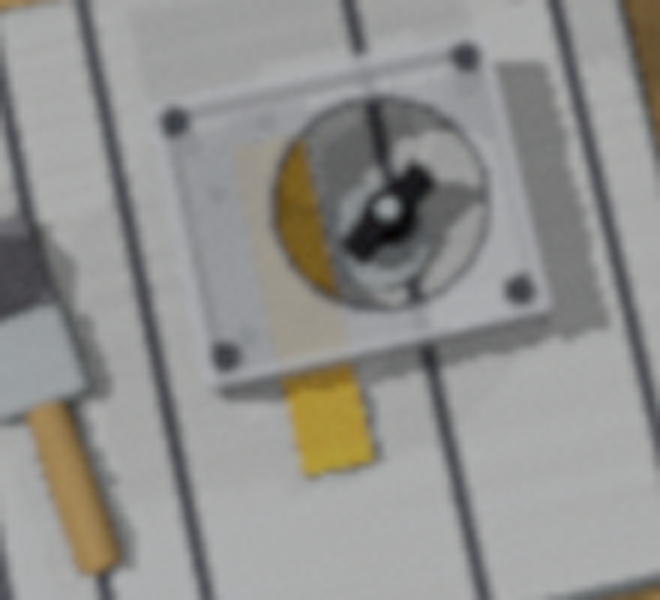

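The knob has turned through, bar now (350,250) to (425,175). The blank is home and has moved slightly toward the fence. Quick sub-pixel check of the blank's direction before handing in.

```bash
python3 - <<'E'
from h import *
y=.248
for f,rows in(("top0",range(231,254)),("top2",range(231,239)),("top3",range(231,239))):
    im=cv2.imread(f"pics/{f}.png").astype(float); s=im[...,2]-im[...,0]; out=[]
    for v in rows:
        r=s[v,268:302]; h=(np.percentile(r,92)+np.percentile(r,15))/2; i=np.where(r>h)[0]; a,b=i[0],i[-1]
        L=268+a-(r[a]-h)/(r[a]-r[a-1]); Rr=268+b+(r[b]-h)/(r[b]-r[b+1]); out.append([v,L,Rr])
    o=np.array(out)
    for c,nm in((1,"L"),(2,"R")):
        P=np.array([pix2plane("top",(u,v),70)[:2] for v,u in o[:,[0,c]]]); k=np.polyfit(P[:,0],P[:,1],1)
        q=P.mean(0)-[591.5,-40]; print(f,nm,"angle rel",round(np.arctan(k[0])-y,4),"machine y",round(-q[0]*np.sin(y)+q[1]*np.cos(y),2))
E
```

```text
top0 L angle rel 0.0022 machine y 53.99
top0 R angle rel 0.0014 machine y 24.86
top2 L angle rel 0.0194 machine y 54.2
top2 R angle rel -0.0055 machine y 25.09
top3 L angle rel 0.0036 machine y 55.04
top3 R angle rel -0.0044 machine y 26.03
```

The blank is parallel to the fence within measurement (about 0.004 rad), its fence-side edge is at y≈55 against the fence's 56, and the robot is clear. Handing in.

```bash
python3 -c "
from cell import env
print(env.job_done())"
```

```text
the job is handed in; nothing more can be done
None
```

I handed the job in with the blank home against the end stop, clamped at about 0.5 N m and parallel to the fence as far as the camera shows; the robot was clear, and no pass/fail result came back.

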